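Find the thread hand of the water filter's cap and hold it lifted off

TASK

Take the grey screw cap off the low brushed aluminium canister of the countertop water filter; nobody remembers whether its thread is right-hand or left-hand, so try it one way and, if it jams almost at once, the other way. The way it turns freely, turn it, still down on the neck, until its orange pointer faces the green open mark on that side. Then lift it straight off and finish while still holding it in the gripper, level and still, about 10 cm above the open neck so that I can check the seal underneath, and leave everything else on the island where it stands.

Things in the scene. Friction and masses are not known exactly. Their poses are not given: they have to be found in the camera images.
- cap: Grey screw cap, 63 mm in diameter, loose, 60 to 115 g. Origin: on its axis at the skirt's lower edge, 102 mm above the work surface while closed; z up the axis, orange pointer at -x. Its flat deck is 28 mm above the origin; on it stands a round knurled hub, centred, 44 mm in diameter, 24 mm high. Closed, lugs inside catch under the neck's thread: it lifts only 1 to 2 mm.
- hub (a point): Middle of the cap's knurled hub, on the axis, 40 mm above the cap's origin (12 mm above the deck): pinch it here from above across its 44 mm diameter, at any yaw. Free, the cap turns with under 0.25 N m; jammed, it resists with clearly more, 0.5 N m and up, until the hub slips in the fingers (at a grip of 100 N). Let go, and its pointer shows how far it really turned.
- pointer (a point): Tip of the orange pointer on the skirt: 35 mm from the axis along the cap's -x, 6 mm above its origin. Turned from closed, the cap jams hard after 2 to 11 degrees the wrong way; the right way it turns freely at constant height, is off the thread from 46 degrees, best at 58 (open mark), and meets a stop at 72. The right way changes from start to start and cannot be seen from outside.
- filter: Countertop water filter, screwed down: stainless base plate 130 x 262 x 12 mm carrying two brushed aluminium canisters 94 mm in diameter. Origin: on the work surface, on the vertical axis of the low canister (the one with the grey cap; its flat shoulder is 98 mm up). z up; the taller second stage (138 mm high, bolted dark cover) stands 125 mm along the filter's +y. The closed mark on the low canister is at its -x side.
- neck_top (a point): Centre of the low canister's open neck at its rim, 126 mm above the work surface; the neck is 42 mm in diameter and the closed cap's ceiling rests on it.
- closed_mark (a point): Black bar on the low canister's shoulder, 35 mm from its axis along the filter's -x; at the start the pointer faces it within 4 degrees.
- open_mark_right (a point): Green bar on the shoulder, 35 mm from the axis, 58 degrees counter-clockwise (seen from above) from the closed mark: the pointer comes to it if the cap has a right-hand thread (loosens counter-clockwise).
- open_mark_left (a point): Green bar on the shoulder, 35 mm from the axis, 58 degrees clockwise (seen from above) from the closed mark: the pointer comes to it if the cap has a left-hand thread (loosens clockwise).
- silicone_lid: Bystander: orange silicone lid, disc 108 mm across with a pull tab, 15 mm high, lying flat; origin under its centre.
- glass_container: Bystander: square glass container with white lid, 112 x 112 x 70 mm; origin under its centre.
- timer: Bystander: small grey timer with a white press button, 60 x 60 x 29 mm; origin under its centre.
- cartridge: Bystander: spare white filter cartridge standing upright, 62 mm in diameter, 120 mm high; origin under its centre.
- mug: Bystander: blue mug, 80 mm in diameter, 92 mm high, handle on its +y side; origin under its centre.
There are look-alikes about, which are no part of the job. What is shaped like the cap but red is not meant.

How it is judged (in metres and radians):
On the way:
1. the cap, still down on the neck, is turned until its pointer faces one of the two open marks ((horizontal distance between pointer and open_mark_right below 0.012 m or horizontal distance between pointer and open_mark_left below 0.012 m) and height (world z) of cap below 0.12 m), for 0.1 s.
At the end, for the whole second after the job is handed in: The cap is held in the fingers over the open neck: its lower edge 4 to 20 cm above the neck's rim, its axis within 6 cm of the neck's axis, tilted less than 0.3 rad, touching no part of the filter and still (under 3 cm/s) (z of cap in the frame of neck_top between 0.04 and 0.2 m and horizontal distance between cap and neck_top below 0.06 m and angle between cap's own z axis and vertical below 0.3 rad and contact force between cap and the fingers above 1 N and contact force between cap and filter below 0.1 N and linear speed of cap below 0.03 m/s); the arm keeps its last pose, push and grip.
It fails at once if a bystander (silicone lid, glass container, timer, spare cartridge or mug) is pushed more than 3 cm away (distance of any of silicone_lid, glass_container, timer, cartridge, mug from where it was at the start of the episode above 0.03 m).
It also fails if it takes over 38 s, if anything falls off the work surface, if the arm or the gripper's body presses on something with over 40 N, if the wrist force passes 120 N, or if a joint passes its speed limit or range.

ROBOT

A 6-joint arm with a two-finger parallel gripper is mounted at the origin on the work surface. World frame = base frame: x ahead of the robot, y to its left, z up, the work surface at z = 0. Lengths are in m, angles in degrees, forces in N, time in s.
With the tool pointing down it reaches from about 0.35 to 0.875 m from the base axis. Payload 4.2 kg.
Tool frame: the origin (TCP) lies between the finger pads; the fingertips stand 19 mm ahead of it and the grasp point (between the pads) is the TCP; z points along the fingers, y is the line along which they close (so a half turn about z gives the same grasp; the last joint's range is limited). The gripper opens to 87 mm and grips with 3 to 60 N. Pads are 19 mm wide; open, the fingers measure 117 mm over their backs; the gripper's body (75 mm by 190 mm) begins 51 mm behind the grasp point.
Start: joints at [14.817, 22.042, 0.453, 0, -68.411, -14.817], TCP at [0.625, 0, 0.242] pointing down, gripper open.
Joint ranges: [-179.83, 179.83], [-69.29, 118.12], [-61.27, 80.66], [-181.25, 117.63], [-171.15, -9.14], [-177.46, 177.46]. Speed limits (degrees/s): [159.86, 159.86, 180, 180, 180, 180].

INTERFACE

Orientations are given as a 3x3 rotation matrix whose columns are the frame's x, y, z axes.
In Python, from station import r gives the robot as it stands.
- The arm moves only by the tool drive_tool, never from a script. Its argument "steps" is one flat list of numbers, 7 for each row, row after row: the turn, a rotation vector about the tool's x, y, z in rad, then the shift along the tool's x, y, z in m, then the opening, from 0 (shut) to 1 (fully open). A call has 1 to 10 rows; each row shifts and turns the commanded pose from where the row before left it, along the tool's axes as they then stand; what a row does not reach is not made up. A row lasts 1/12 s, in which the tool goes at most 41.7 mm and 7.16 degrees, less where a joint would pass 70% of its speed; a pose out of reach is approached as far as the arm can. A call is refused whole if a number of a shift passes 0.0417 or a number of a turn 0.125, either way. A call with a gripper value outside its range is refused whole. The fingers move at their own pace and stop on an object; the grip force is fixed at half the most. Time passes only in rows, so rows that do not move let the fingers close. It gives the time, the measured TCP pose, the force, the opening and the grip force at its end, in the units of the state.
- r.sense(): the state, without advancing time (a new reading comes with each control period).
- r.capture(name): name is "scene" or "side" or "wrist"; returns the picture (400x640x3 uint8, blue, green, red); there is no depth.
- r.camera_params(name): a dict with "camera_matrix" (3x3 intrinsics, pixels), "extrinsics" (4x4, takes a point from world to camera coordinates). Camera axes: x right, y down, z forward; pixel columns grow to the right and rows downward; lengths in m; the calibration is good to about 2 mm. A picture is of the moment at which its call begins: read the wrist's pose just before it. camera_params takes no time and is no camera call; for the wrist camera it gives the pose at the moment of the call.
- r.finish_job(): hands the job in; it is judged then, once.
The state is a dict: "time_s": time; "joints": joint angles; "joint_velocities": joint speeds; "effort": joint torques, N m; "tcp_pos": TCP position; "ee_rot": TCP orientation; "wrist_force": force on the tool from outside, world axes, zero at the start; "moment": the same for the moment, N m; "gripper_width": opening from 0.0 (shut) to 1.0 (fully open); "gripper_force": force on a finger pad.
Only numpy, scipy, OpenCV 4.12 (cv2) and the standard library are available. Lean on these libraries where they do the work, as an engineer would, in place of code of your own. Each camera call takes 0.05 s, during which the arm holds its last target. There are 200 camera calls.

## Working session

There is one attempt and no reset: what is moved stays moved. The work goes in short steps, Python scripts to look and compute and a tool call to move; the robot and the scene stay as the last step left them, time stands still between calls to the robot, and variables do not carry over. Pictures are saved under pics/ and viewed, at most 10 in all, crops included, and the job is handed in when it is done.

Besides the shell and the picture viewer there is one more tool, called after "Call:" as name(argument=value, ...) on one line, values as JSON. drive_tool: Moves the arm, as the interface text tells. Its arguments: {"type":"object","properties":{"steps":{"type":"array"}},"required":["steps"]}

```bash
mkdir -p pics; ls; python3 - <<'E'
from station import r
import cv2,numpy as np
s=r.sense();print(s)
a=r.capture("scene");b=r.capture("side");c=r.capture("wrist")
for n,i in zip(["scene","side","wrist"],[a,b,c]):
    cv2.imwrite(f"pics/{n}0.png",i);p=r.camera_params(n);print(n,np.round(p["camera_matrix"],1).tolist(),np.round(p["extrinsics"],3).tolist())
E
```

```text
pics
{'time_s': 0.0, 'joints': array([ 1.48183410e+01,  2.20897506e+01,  3.78048145e-01, -2.96333790e-02,
       -6.84102582e+01, -1.48159800e+01]), 'joint_velocities': array([-0.03939428, -0.02232843, -0.00915968, -0.10056561,  0.03737492,
        0.11145887]), 'effort': array([ 5.69075401e-04, -3.90661991e+01,  1.87403029e+01,  4.22001421e+00,
        1.09914420e-02, -1.81494070e-04]), 'tcp_pos': array([6.24426486e-01, 3.99371352e-05, 2.40456708e-01]), 'ee_rot': array([[-1.49525413e-04, -9.99997611e-01, -2.18077205e-03],
       [-9.99999986e-01,  1.49699080e-04, -7.94725133e-05],
       [ 7.97987830e-05,  2.18076014e-03, -9.99997619e-01]]), 'wrist_force': array([-0.10869433, -0.38883464, -0.18039842]), 'moment': array([-0.01508783,  0.03021694, -0.03387931]), 'gripper_force': 0.0, 'gripper_width': 1.0019932933695441}
scene [[468.4, 0.0, 324.0], [0.0, 468.4, 190.5], [0.0, 0.0, 1.0]] [[0.152, 0.988, 0.004, -0.087], [0.571, -0.085, -0.816, -0.258], [-0.806, 0.126, -0.578, 1.923], [0.0, 0.0, 0.0, 1.0]]
side [[468.6, 0.0, 322.9], [0.0, 468.6, 201.3], [0.0, 0.0, 1.0]] [[-0.902, -0.43, 0.027, 0.548], [-0.234, 0.436, -0.869, 0.241], [0.362, -0.79, -0.494, 1.056], [0.0, 0.0, 0.0, 1.0]]
wrist [[278.1, 0.0, 313.6], [0.0, 278.1, 193.5], [0.0, 0.0, 1.0]] [[-1.0, -0.0, 0.001, 0.624], [0.0, 0.955, 0.296, -0.036], [-0.001, 0.296, -0.955, 0.392], [0.0, 0.0, 0.0, 1.0]]
```

View pics/scene0.png

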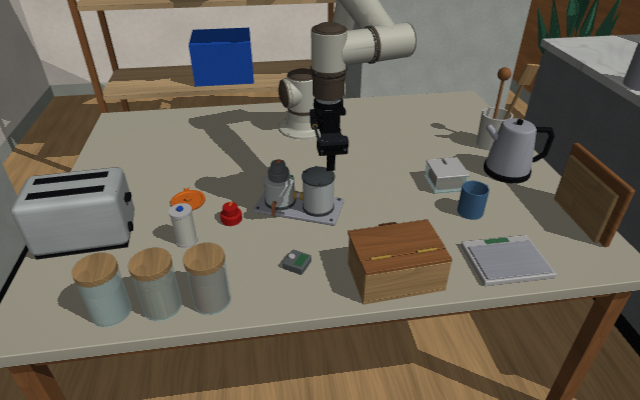

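View pics/side0.png

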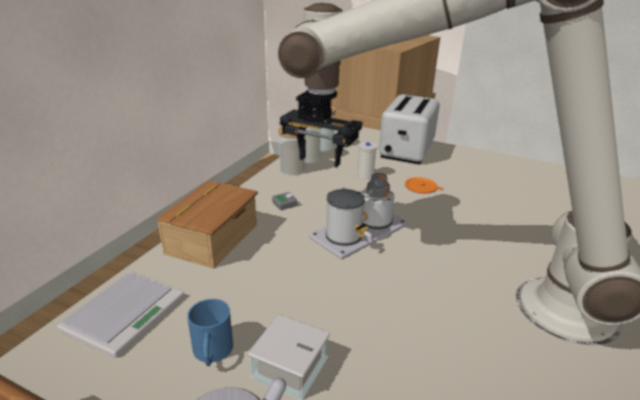

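View pics/wrist0.png

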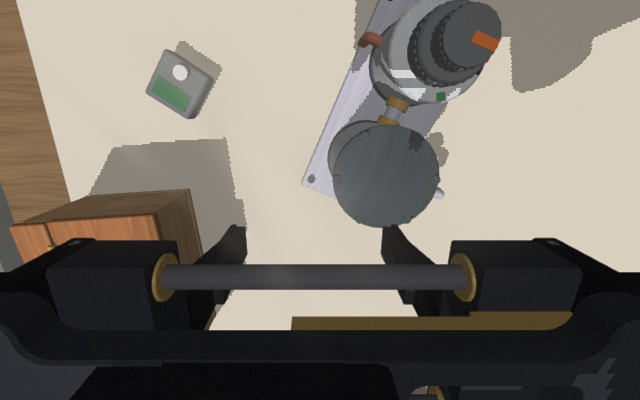

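The wrist view shows the grey cap's hub top at about (472,35) with an orange bar at (485,41), a green mark at (440,97), and the tall canister's cover at (386,175). In the scene view the hub top is at about (278,163), the red decoy at (231,212), the cartridge at (182,222) and the orange lid at (187,200). In the side view the cap is at about (378,182).

```bash
cat > h.py <<'E'
import numpy as np,cv2
def cam(p):
    E=np.array(p["extrinsics"]);return np.array(p["camera_matrix"]),E[:3,:3],-E[:3,:3].T@E[:3,3]
def ray(p,uv):
    K,R,C=cam(p);d=R.T@np.linalg.solve(K,[uv[0],uv[1],1]);return C,d/np.linalg.norm(d)
def plane(p,uv,z):
    C,d=ray(p,uv);return C+d*(z-C[2])/d[2]
def tri(obs):
    A=0;b=0
    for p,uv in obs:
        C,d=ray(p,uv);M=np.eye(3)-np.outer(d,d);A=A+M;b=b+M@C
    X=np.linalg.solve(A,b);return X,[np.linalg.norm((np.eye(3)-np.outer(d,d))@(X-C)) for C,d in [ray(*o) for o in obs]]
E
python3 - <<'E'
from station import r
from h import *
P={n:r.camera_params(n) for n in["scene","side","wrist"]}
print(tri([(P["wrist"],(472,35)),(P["scene"],(278,163))]))
for n,uv,z in [("wrist",(386,175),.138),("wrist",(440,97),.098),("wrist",(485,41),.154),("scene",(231,222),0),("scene",(185,243),0),("scene",(187,200),.015)]: print(n,uv,plane(P[n],uv,z).round(3))
a=cv2.imread("pics/wrist0.png")[0:130,340:540];b=cv2.imread("pics/scene0.png")[140:225,230:360]
cv2.imwrite("pics/c0.png",np.hstack([cv2.resize(a,(400,260),interpolation=2),cv2.resize(b,(400,260),interpolation=2)]))
E
```

```text
(array([ 0.5082446 , -0.13137509,  0.15484508]), [np.float64(0.0009175892977621649), np.float64(0.0009175892977621615)])
wrist (386, 175) [ 0.558 -0.023  0.138]
wrist (440, 97) [ 0.501 -0.091  0.098]
wrist (485, 41) [ 0.497 -0.129  0.154]
scene (231, 222) [ 0.576 -0.286 -0.   ]
scene (185, 243) [ 0.653 -0.416  0.   ]
scene (187, 200) [ 0.463 -0.423  0.015]
```

View pics/c0.png

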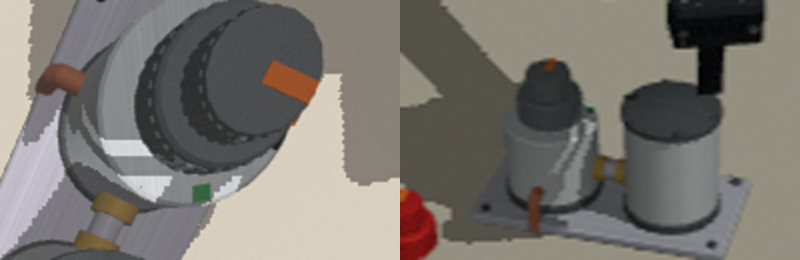

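The crop shows the orange bar on the hub top and the pointer tip below it, over the closed mark at about (290,125) in the crop. The left-hand green mark is at about (202,192). I'll move over the cap for a close look.

Call:
drive_tool(steps=[0,0,0,0.0262,0.0234,0,1,0,0,0,0.0262,0.0234,0,1,0,0,0,0.0262,0.0234,0,1,0,0,0,0.0262,0.0234,0,1,0,0,0,0.0262,0.0234,0,1,0,0,0,0,0,0,1,0,0,0,0,0,0,1])

```text
time_s: 0.73
tcp_pos: [0.5068, -0.1321, 0.2418]
ee_rot: [[-0.002, -1.0, 0.0], [-1.0, 0.002, 0.0], [-0.0, -0.0, -1.0]]
wrist_force: [0.8, 0.7, -0.2]
gripper_width: 0.998
gripper_force: 0.0
```

```bash
python3 - <<'E'
from station import r
from h import *
p=r.camera_params("wrist");print(r.sense()["tcp_pos"])
a=r.capture("wrist");cv2.imwrite("pics/w1.png",a)
hsv=cv2.cvtColor(a,cv2.COLOR_BGR2HSV)
for nm,lo,hi in [("or",(5,150,120),(16,255,255)),("gr",(55,90,40),(90,255,255))]:
    m=cv2.inRange(hsv,lo,hi);n,l,st,c=cv2.connectedComponentsWithStats(m)
    for k in range(1,n):
        if st[k,4]>15: print(nm,st[k],c[k].round(1),[plane(p,c[k],z).round(4)[:2] for z in(.154,.108,.098)])
E
```

```text
[ 0.50679106 -0.13211681  0.24178953]
or [258  33  21  14 168] [267.9  39.6] [array([ 0.5405, -0.2618]), array([ 0.5472, -0.2713]), array([ 0.5487, -0.2734])]
or [281  44   9  10  65] [285.2  48.6] [array([ 0.5278, -0.2557]), array([ 0.5321, -0.264 ]), array([ 0.533 , -0.2659])]
or [291  50   4   8  27] [292.4  53.4] [array([ 0.5224, -0.2524]), array([ 0.5256, -0.2601]), array([ 0.5263, -0.2618])]
or [338 198   9  12  44] [341.2 204.8] [array([ 0.4824, -0.1313]), array([ 0.4776, -0.115 ]), array([ 0.4766, -0.1114])]
or [313 202  23  14 178] [323.8 208.3] [array([ 0.4977, -0.128 ]), array([ 0.496, -0.111]), array([ 0.4956, -0.1073])]
gr [341 162   8   8  37] [344.9 165.5] [array([ 0.4802, -0.1665]), array([ 0.475 , -0.1572]), array([ 0.4738, -0.1551])]
gr [ 84 184  34  27 408] [100.2 196.8] [array([ 0.6936, -0.1391]), array([ 0.7307, -0.1243]), array([ 0.7388, -0.1211])]
```

View pics/w1.png

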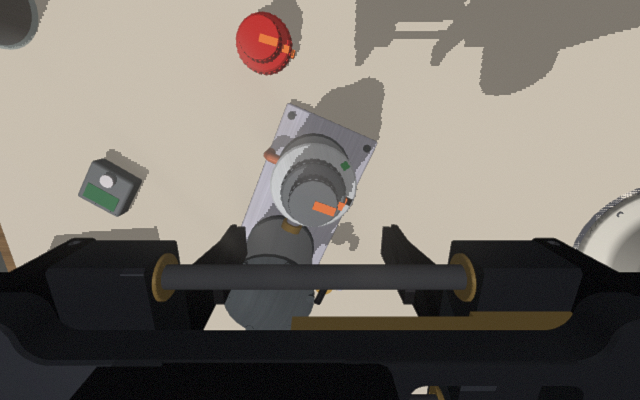

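The view shows the hub top centred at about (314,203), the orange bar at (324,208), the pointer tip on the skirt at about (345,203), and the right-hand green mark at (345,165). The red decoy is at (264,43), well clear.

```bash
python3 - <<'E'
from station import r
from h import *
p1=r.camera_params("wrist")
R0=np.array([[-1,0,.001],[0,.955,.296],[-.001,.296,-.955]]);E=np.eye(4);E[:3,:3]=R0;E[:3,3]=[.624,-.036,.392]
p0=dict(camera_matrix=p1["camera_matrix"],extrinsics=E)
s=r.camera_params("scene")
print(tri([(p0,(472,35)),(p1,(314,203))]),tri([(s,(278,163)),(p1,(314,203))]))
g=cv2.imread("pics/w1.png",0)[170:240,275:365]
a=cv2.medianBlur(g,3);c=cv2.resize(cv2.imread("pics/w1.png")[145:245,265:365],(600,600),interpolation=2);cv2.imwrite("pics/w1c.png",c)
print(plane(p1,(314,203),.154), plane(p1,(345,203),.108))
E
```

```text
(array([ 0.50740554, -0.13249027,  0.15431512]), [np.float64(8.13968563554175e-05), np.float64(8.139685635524472e-05)]) (array([ 0.50720967, -0.13125228,  0.15341874]), [np.float64(0.0008298398606150526), np.float64(0.0008298398606150406)])
[ 0.50734627 -0.13232138  0.154     ] [ 0.47459371 -0.11629802  0.108     ]
```

View pics/w1c.png

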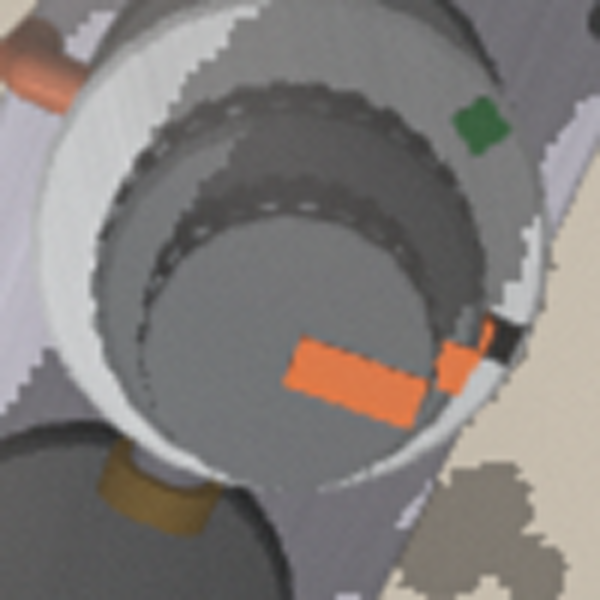

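Call:
drive_tool(steps=[0,0,0,0,0,0.03,1,0,0,0,0,0,0.03,1,0,0,0,0,0,0.02,1,0,0,0,0,0,0.01,1,0,0,0,0,0,0,0.8])

```text
time_s: 1.2
tcp_pos: [0.5072, -0.1303, 0.149]
ee_rot: [[0.001, -1.0, -0.005], [-1.0, -0.001, 0.0], [-0.0, 0.005, -1.0]]
wrist_force: [-0.2, -0.2, 0.8]
gripper_width: 0.97
gripper_force: 0.0
```

Call:
drive_tool(steps=[0,0,0,0,0,0,0,0,0,0,0,0,0,0,0,0,0,0,0,0,0,0,0,0,0,0,0,0,0,0,0,0,0,0,0,0,0,0,0,0,0,0])

```text
time_s: 1.7
tcp_pos: [0.5082, -0.131, 0.1522]
ee_rot: [[-0.0, -1.0, 0.001], [-1.0, 0.0, 0.0], [-0.0, -0.001, -1.0]]
wrist_force: [1.3, -0.4, -0.6]
gripper_width: 0.557
gripper_force: 0.0
```

```bash
python3 -c "
from station import r
s=r.sense();print(s['tcp_pos'],s['wrist_force'],s['moment'],s['gripper_width'],s['gripper_force'],s['joints'])"
```

```text
[ 0.50821767 -0.1309981   0.15218424] [ 1.28846868 -0.42143096 -0.6281715 ] [ 0.05838801  0.00376984 -0.03040976] 0.5565019036587473 0.0 [ 3.27383015e+00  1.72700782e+01 -2.08514217e+01  1.93219624e-03
 -5.18053509e+01 -3.27709603e+00]
```

Nearly closed. Finish closing, then try counter-clockwise first (−tool z).

Call:
drive_tool(steps=[0,0,0,0,0,0,0,0,0,0,0,0,0,0,0,0,0,0,0,0,0])

```text
time_s: 1.95
tcp_pos: [0.508, -0.131, 0.152]
ee_rot: [[0.0, -1.0, 0.0], [-1.0, -0.0, -0.0], [0.0, -0.0, -1.0]]
wrist_force: [-0.4, 0.0, 2.7]
gripper_width: 0.501
gripper_force: 30.0
```

Call:
drive_tool(steps=[0,0,-0.06,0,0,0,0,0,0,-0.06,0,0,0,0,0,0,-0.06,0,0,0,0,0,0,-0.06,0,0,0,0,0,0,0,0,0,0,0])

```text
time_s: 2.37
tcp_pos: [0.5079, -0.131, 0.152]
ee_rot: [[0.239, -0.971, 0.0], [-0.971, -0.239, -0.0], [0.0, -0.0, -1.0]]
wrist_force: [-1.2, 1.4, 4.7]
gripper_width: 0.499
gripper_force: 30.0
```

```bash
python3 -c "
from station import r
s=r.sense();print(s['tcp_pos'],s['wrist_force'],s['moment'],s['gripper_width'],s['gripper_force'],s['joints'],s['effort'])"
```

```text
[ 0.50794889 -0.13098969  0.15199408] [-1.17140842  1.40935217  4.73091943] [0.29442126 0.47098956 0.13593024] 0.49939732490525374 29.99959498643875 [ 3.28083941e+00  1.72880156e+01 -2.08608004e+01  1.14051661e-02
 -5.18474808e+01  1.05377947e+01] [ -0.33753673 -30.00399113  15.42390347   3.3929421    0.50636211
   0.26034454]
```

Only 0.14 N m after 13.8°, so it seems free. I'll turn a little further and check again.

Call:
drive_tool(steps=[0,0,-0.06,0,0,0,0,0,0,-0.06,0,0,0,0])

```text
time_s: 2.53
tcp_pos: [0.5079, -0.1311, 0.152]
ee_rot: [[0.353, -0.936, -0.0], [-0.936, -0.353, -0.0], [0.0, 0.0, -1.0]]
wrist_force: [-2.3, 0.5, 4.5]
gripper_width: 0.501
gripper_force: 30.0
```

```bash
python3 - <<'E'
from station import r
from h import *
s=r.sense();print(s['moment'],s['wrist_force'],s['effort'][5])
ims=[]
for n,(x,y,w,h) in [("scene",(230,140,130,85)),("side",(330,160,90,85)),]:
    a=r.capture(n)[y:y+h,x:x+w];ims.append(cv2.resize(a,(390,300),interpolation=2))
a=r.capture("wrist")
ims.append(cv2.resize(a[100:340,160:480],(390,300)))
cv2.imwrite("pics/t1.png",cv2.resize(np.hstack(ims),(800,205)) if 0 else np.vstack([np.hstack(ims[:2]),np.hstack([ims[2],ims[2]*0])])[:600,:780])
print(r.sense()['moment'])
E
```

```text
[ 0.04670893  0.61887165 -0.08939877] [-2.27048068  0.48778299  4.51940861] -0.38320183753967285
[0.08798347 0.70480277 0.11418721]
```

View pics/t1.png

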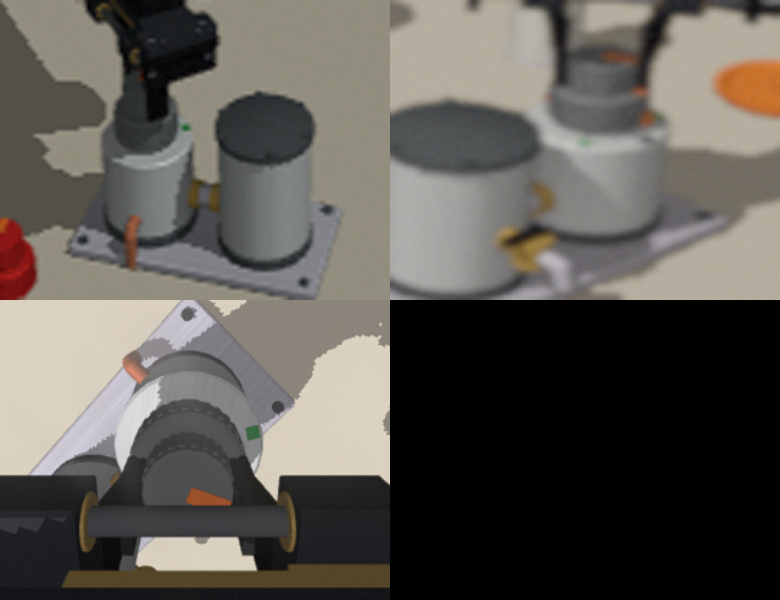

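The bar keeps the same direction in the gripper's view (about 20°) after a 20.6° turn, so the cap turns with the fingers and counter-clockwise is free. Turn the remaining ~37.4°.

Call:
drive_tool(steps=[0,0,-0.0815,0,0,0,0,0,0,-0.0815,0,0,0,0,0,0,-0.0815,0,0,0,0,0,0,-0.0815,0,0,0,0,0,0,-0.0815,0,0,0,0,0,0,-0.0815,0,0,0,0,0,0,-0.0815,0,0,0,0,0,0,-0.0815,0,0,0,0,0,0,0,0,0,0,0,0,0,0,0,0,0,0])

```text
time_s: 3.52
tcp_pos: [0.5075, -0.1315, 0.152]
ee_rot: [[0.847, -0.531, -0.001], [-0.531, -0.847, -0.001], [-0.001, 0.001, -1.0]]
wrist_force: [-3.2, 0.0, 6.1]
gripper_width: 0.496
gripper_force: 30.0
```

```bash
python3 - <<'E'
from station import r
from h import *
s=r.sense();print(s['moment'],s['wrist_force'],s['joints'])
a=r.capture("wrist");b=r.capture("side")
cv2.imwrite("pics/t2.png",np.hstack([cv2.resize(a[150:270,240:400],(400,300),interpolation=2),cv2.resize(b[160:245,330:440],(390,300),interpolation=2)]))
E
```

```text
[-0.36018076  0.90215774  0.15856547] [-3.183465    0.02762533  6.05251793] [  3.25217867  17.28479036 -20.88948162   0.06456504 -51.89767905
  54.60587359]
```

View pics/t2.png

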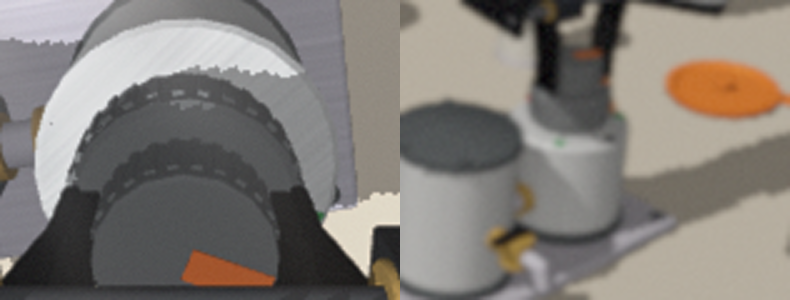

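The bar is still fixed relative to the fingers, and the right-hand green mark now shows just beside the pointer at about (318,215). Lift, gently first.

Call:
drive_tool(steps=[0,0,0,0,0,-0.004,0,0,0,0,0,0,-0.006,0,0,0,0,0,0,0,0])

```text
time_s: 3.87
tcp_pos: [0.5075, -0.1313, 0.1619]
ee_rot: [[0.847, -0.531, -0.001], [-0.531, -0.847, -0.0], [-0.001, 0.001, -1.0]]
wrist_force: [-2.2, -1.4, -0.5]
gripper_width: 0.502
gripper_force: 30.0
```

No snag at 10 mm, so carry on.

Call:
drive_tool(steps=[0,0,0,0,0,-0.015,0,0,0,0,0,0,-0.02,0,0,0,0,0,0,-0.02,0,0,0,0,0,0,-0.02,0,0,0,0,0,0,-0.02,0,0,0,0,0,0,-0.014,0,0,0,0,0,0,-0.005,0,0,0,0,0,0,0,0,0,0,0,0,0,0,0,0,0,0,0,0,0,0])

```text
time_s: 4.7
tcp_pos: [0.5074, -0.1307, 0.2741]
ee_rot: [[0.848, -0.53, -0.002], [-0.53, -0.848, 0.001], [-0.002, 0.001, -1.0]]
wrist_force: [-0.8, 0.3, -0.9]
gripper_width: 0.497
gripper_force: 30.0
```

```bash
python3 - <<'E'
from station import r
from h import *
s=r.sense();print(s['tcp_pos'],s['wrist_force'],s['joint_velocities'].round(2))
a=r.capture("scene");b=r.capture("side")
cv2.imwrite("pics/t3.png",np.hstack([cv2.resize(a[100:225,230:390],(400,300),interpolation=2),cv2.resize(b[100:245,300:440],(390,300),interpolation=2)]))
E
```

```text
[ 0.50743249 -0.13074314  0.27412554] [-0.75668075  0.29030305 -0.9139803 ] [-0.01  0.17 -0.12  0.23 -0.17  0.19]
```

View pics/t3.png

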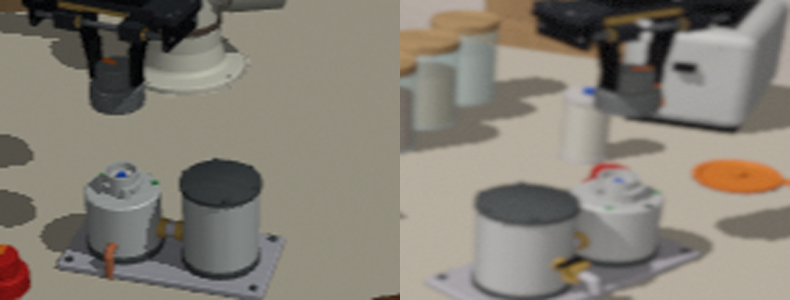

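Both views show the cap held level in the fingers ((118,90) and (628,95) in the crops), about 10 cm above the open neck ((120,178)).

```bash
python3 -c "
from station import r
print(r.finish_job())"
```

```text
the job is handed in; nothing more can be done
None
```

The cap has a right-hand thread: it turned freely counter-clockwise to the green open mark, and I lifted it off and handed in with it held level and still about 10 cm above the open neck, with nothing else moved; I haven't seen the judging result.

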